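Find the unsealed preserving jar and hold its lid open

TASK

One of the three clip-top jars of bottled fruit in the rack has failed to seal: its lid springs down a few millimetres under a light tap, while the sealed lids stay rock solid. Tap the lids gently from above to find it, then lift that lid by its tab and finish while still holding it steady and well open, short of upright, so that the fruit can be checked from the far side. Leave the other things on the bench where they are.

Things in the scene. Friction and masses are not known exactly. Their poses are not given: they have to be found in the camera images.
- rack: steel wire cooling rack with three clip-top jars of bottled fruit snug in a row along its y axis, 130 mm apart. Origin on the work surface under the middle jar, z up. 416 mm long in y (472 mm over its end handles, whose tops are 78 mm high), 130 mm in x; its wires are below 60 mm. Heavy, on rubber feet: rack and jars do not shift. The jars (94 mm across, rim 130 mm above the work surface) may be turned a little in their places. Their clips are already undone.
- lid_a_top (a point): centre of the flat upper face of the glass lid of jar a, about 148 mm above the work surface: the place to tap (flat 72 mm across; the lid is 88 mm across, 14 mm thick, 0.16 kg). Axes: x from the hinge towards the lifting tab, z up out of the lid, y along the hinge line. Any of the three jars may be the unsealed one.
- lid_a_tab (a point): grip point of the steel lifting tab of lid a (same axes as lid_a_top), at the middle of the tab's width and thickness: the tab juts level from the lid's edge on the side away from the robot, 20 mm wide (y), 8 mm thick (z), free over 38 mm in x from the glass; this point lies 16 mm short of its tip, 118 mm from the hinge line in x and 3 mm above it in z. Closed, about 139 mm above the work surface, with nothing but air under the tab down to the rack's wires.
- lid_a (a joint): hinge of lid a on the robot's side of its jar, rad: 0 shut, grows as the tab side rises, 1.57 upright, stop at 1.9. The hinge is free: let go short of upright, the lid falls shut. The hinge line is the y axis at point lid_a_top less 52 mm in x and 12 mm in z. A sealed lid cannot be lifted.
- seal_a (a joint): how far lid a has been pressed down on its rubber ring, m: 0 at rest for every lid. Unsealed it springs: it starts to give at about 1 N, 2.5 mm at about 3 N, its full 5 mm at about 5 N, and comes back when let go. Sealed it stays under 1 mm.
- lid_b_top (a point): centre of the flat upper face of the glass lid of jar b, about 148 mm above the work surface: the place to tap (flat 72 mm across; the lid is 88 mm across, 14 mm thick, 0.16 kg). Axes: x from the hinge towards the lifting tab, z up out of the lid, y along the hinge line. Any of the three jars may be the unsealed one.
- lid_b_tab (a point): grip point of the steel lifting tab of lid b (same axes as lid_b_top), at the middle of the tab's width and thickness: the tab juts level from the lid's edge on the side away from the robot, 20 mm wide (y), 8 mm thick (z), free over 38 mm in x from the glass; this point lies 16 mm short of its tip, 118 mm from the hinge line in x and 3 mm above it in z. Closed, about 139 mm above the work surface, with nothing but air under the tab down to the rack's wires.
- lid_b (a joint): hinge of lid b on the robot's side of its jar, rad: 0 shut, grows as the tab side rises, 1.57 upright, stop at 1.9. The hinge is free: let go short of upright, the lid falls shut. The hinge line is the y axis at point lid_b_top less 52 mm in x and 12 mm in z. A sealed lid cannot be lifted.
- seal_b (a joint): how far lid b has been pressed down on its rubber ring, m: 0 at rest for every lid. Unsealed it springs: it starts to give at about 1 N, 2.5 mm at about 3 N, its full 5 mm at about 5 N, and comes back when let go. Sealed it stays under 1 mm.
- lid_c_top (a point): centre of the flat upper face of the glass lid of jar c, about 148 mm above the work surface: the place to tap (flat 72 mm across; the lid is 88 mm across, 14 mm thick, 0.16 kg). Axes: x from the hinge towards the lifting tab, z up out of the lid, y along the hinge line. Any of the three jars may be the unsealed one.
- lid_c_tab (a point): grip point of the steel lifting tab of lid c (same axes as lid_c_top), at the middle of the tab's width and thickness: the tab juts level from the lid's edge on the side away from the robot, 20 mm wide (y), 8 mm thick (z), free over 38 mm in x from the glass; this point lies 16 mm short of its tip, 118 mm from the hinge line in x and 3 mm above it in z. Closed, about 139 mm above the work surface, with nothing but air under the tab down to the rack's wires.
- lid_c (a joint): hinge of lid c on the robot's side of its jar, rad: 0 shut, grows as the tab side rises, 1.57 upright, stop at 1.9. The hinge is free: let go short of upright, the lid falls shut. The hinge line is the y axis at point lid_c_top less 52 mm in x and 12 mm in z. A sealed lid cannot be lifted.
- seal_c (a joint): how far lid c has been pressed down on its rubber ring, m: 0 at rest for every lid. Unsealed it springs: it starts to give at about 1 N, 2.5 mm at about 3 N, its full 5 mm at about 5 N, and comes back when let go. Sealed it stays under 1 mm.
- ring: spare orange rubber sealing ring, 92 mm across, 5 mm thick, lying flat, loose, not part of the job; origin at the centre of its underside
- funnel: steel jar funnel standing wide side down, 124 mm across, 75 mm tall, loose, not part of the job; origin at the centre of its underside
- mug: blue mug, 80 mm across, 90 mm tall, loose, not part of the job; origin at the centre of its underside
- syrup: amber bottle, 64 mm across, 170 mm tall, loose, not part of the job; origin at the centre of its underside
- spoon: wooden-handled spoon lying flat, 240 mm long, loose, not part of the job; origin at the centre of its underside
- crock: terracotta utensil crock, 116 mm across, about 240 mm tall with the spoons in it, loose, not part of the job; origin at the centre of its underside
- timer: white and red kitchen timer, 68 mm across, 60 mm tall, loose, not part of the job; origin at the centre of its underside

How it is judged:
On the way, in this order (a step that is already met when the one before it is completed fails the run):
1. the unsealed lid has been found by a tap: it has been pressed down by 2.5 mm or more while shut (((value of joint seal_a above 0.0025 m and value of joint lid_a below 0.1 rad) or (value of joint seal_b above 0.0025 m and value of joint lid_b below 0.1 rad) or (value of joint seal_c above 0.0025 m and value of joint lid_c below 0.1 rad))), for 0.02 s.
2. that lid is being lifted, the fingers on its tab, 0.35 rad or more open (((value of joint lid_a above 0.35 rad and contact force between the fingers and lid_a_c3 above 0.2 N) or (value of joint lid_b above 0.35 rad and contact force between the fingers and lid_b_c3 above 0.2 N) or (value of joint lid_c above 0.35 rad and contact force between the fingers and lid_c_c3 above 0.2 N))), for 0.1 s.
At the end, for the whole second after the job is handed in: The unsealed lid (the only one that can be lifted) is held up by the fingers on its steel tab, still (under 0.1 rad/s), open between 0.7 and 1.45 rad (40 to 83 degrees); the other two lids are shut (((value of joint lid_a between 0.7 and 1.45 rad and velocity of joint lid_a between -0.1 and 0.1 rad/s and contact force between the fingers and lid_a_c3 above 0.3 N and value of joint each of lid_b, lid_c below 0.1 rad) or (value of joint lid_b between 0.7 and 1.45 rad and velocity of joint lid_b between -0.1 and 0.1 rad/s and contact force between the fingers and lid_b_c3 above 0.3 N and value of joint each of lid_a, lid_c below 0.1 rad) or (value of joint lid_c between 0.7 and 1.45 rad and velocity of joint lid_c between -0.1 and 0.1 rad/s and contact force between the fingers and lid_c_c3 above 0.3 N and value of joint each of lid_a, lid_b below 0.1 rad))); the arm keeps its last pose, push and grip.
It fails at once if the glass of a lid is struck or pressed harder than 45 N (contact force between the fingers and lid_a_c2 above 45 N or contact force between the fingers and lid_b_c2 above 45 N or contact force between the fingers and lid_c_c2 above 45 N).
It fails at once if one of the other things on the bench is pushed more than 40 mm from its place (distance of any of ring, funnel, mug, syrup, spoon, crock, timer from where it was at the start of the episode above 0.04 m).
It also fails if it takes over 42 s, if anything falls off the work surface, if the arm or the gripper's body presses on something with over 40 N, if the wrist force passes 120 N, or if a joint passes its speed limit or range.

ROBOT

A 6-joint arm with a two-finger parallel gripper is mounted at the origin on the work surface. World frame = base frame: x ahead of the robot, y to its left, z up, the work surface at z = 0. Lengths are in m, angles in rad, forces in N, time in s.
With the tool pointing down it reaches from about 0.375 to 0.9 m from the base axis. Payload 3.1 kg.
Tool frame: the origin (TCP) lies at the centre of the arm's flange, where the gripper is bolted on; the fingertips stand 182 mm ahead of it and the grasp point (between the pads) lies 164 mm ahead of it; z points along the fingers, y is the line along which they close (so a half turn about z gives the same grasp; the last joint's range is limited). The gripper opens to 87 mm and grips with 3 to 60 N. Pads are 19 mm wide; open, the fingers measure 117 mm over their backs; the gripper's body (75 mm by 190 mm) begins 51 mm behind the grasp point.
Start: joints at [-1.488, 0.527, 1.433, -0, 1.181, -0.178], TCP at [0.161, -0.604, 0.405] pointing down, gripper open.
Joint ranges: [-3.08, 3.08], [-0.75, 2.2], [0.22, 2.44], [-1.43, 4.57], [0, 2.65], [-2.85, 2.85]. Speed limits (rad/s): [2.79, 2.79, 3.14, 3.14, 3.14, 3.14].

INTERFACE

Orientations are given as a unit quaternion [x, y, z, w].
In Python, from rig import * gives the robot as it stands.
- The arm moves only by the tool move_arm, never from a script. Its argument "commands" is a list that holds one entry, the list of rows, each a list of 6 numbers: the shift along the tool's x, y, z in units of 40 mm (1.0 is 40 mm), then the turn, a rotation vector about the tool's x, y, z in rad. A call has 1 to 12 rows; each row is the pose to reach, as a shift and turn from the pose commanded when the call began, along the tool's axes at that moment; what a row does not reach only later rows make up. A row lasts 1/8 s, in which the tool goes at most 62.5 mm and 10.7 degrees, less where a joint would pass 70% of its speed; a pose out of reach is approached as far as the arm can. A call with a gripper value outside its range is refused whole. "claw" is the closure, from -1 (fully open) to 1 (shut), so that 0 is half open, set as the call begins (left out, the last holds). The fingers move at their own pace and stop on an object; "squeeze" is the grip in N (left out, the last holds). Time passes only in rows, so rows that repeat a pose let the fingers close. It gives the time, the measured TCP pose, the force, the opening and the grip force at its end, in the units of the state.
- get_obs(): the state, without advancing time (a new reading comes with each control period).
- camera(name): name is "side" or "top"; returns a dict with "pixels" (400x640x3 uint8, blue, green, red), "range_z" (400x640 float32, m along the optical axis (not along the pixel's ray), 0 where there is no reading), "camera_matrix" (3x3 intrinsics, pixels), "extrinsics" (4x4, takes a point from world to camera coordinates). Camera axes: x right, y up, looking along -z (the intrinsics and any distortion apply to the point x, -y, -z); pixel columns grow to the right and rows downward; lengths in m; the calibration is good to about 2 mm. A picture is of the moment at which its call begins.
- hand_in(): hands the job in; it is judged then, once.
The state is a dict: "time": time; "q": joint angles; "joint_velocities": joint speeds; "joint_torque": joint torques, N m; "position": TCP position; "tool_rot": TCP orientation; "ft_force": force on the tool from outside, world axes, zero at the start; "moment": the same for the moment, N m; "grip_width": finger opening in m; "grip_force": force on a finger pad.
Only numpy, scipy, OpenCV 4.12 (cv2) and the standard library are available. Lean on these libraries where they do the work, as an engineer would, in place of code of your own. Each camera call takes 0.05 s, during which the arm holds its last target. There are 200 camera calls.

## Working session

There is one attempt and no reset: what is moved stays moved. The work goes in short steps, Python scripts to look and compute and a tool call to move; the robot and the scene stay as the last step left them, time stands still between calls to the robot, and variables do not carry over. Pictures are saved under pics/ and viewed, at most 10 in all, crops included, and the job is handed in when it is done.

Besides the shell and the picture viewer there is one more tool, called as name(argument=value, ...) on one line, values as JSON. move_arm: Moves the arm, as the interface text tells. Its arguments: {"type":"object","properties":{"commands":{"type":"array","items":{"type":"array","items":{"type":"array","items":{"type":"number"}}}},"claw":{"type":"number"},"squeeze":{"type":"number"}},"required":["commands"]}

```bash
mkdir -p pics
cat > h.py <<'E'
from rig import *
import numpy as np, cv2
from scipy.spatial.transform import Rotation as R
def cloud(c):
    K=c["camera_matrix"];T=c["extrinsics"];d=c["range_z"]
    v,u=np.mgrid[0:d.shape[0],0:d.shape[1]]
    p=np.stack([(u-K[0,2])/K[0,0]*d,-(v-K[1,2])/K[1,1]*d,-d],-1)
    w=(p-T[:3,3])@T[:3,:3]
    w[d==0]=np.nan
    return w
E
python3 - <<'E'
from h import *
for n in("top","side"):
    c=camera(n);cv2.imwrite(f"pics/{n}0.png",c["pixels"]);np.save(n+"0.npy",cloud(c))
    T=c["extrinsics"];print(n,-T[:3,:3].T@T[:3,3],T[2,:3])
o=get_obs();print(o)
E
```

```text
top [0.46362135 0.05589073 1.32885685] [-0.08398434  0.01634445  0.99633302]
side [0.33527926 1.10690035 1.03672391] [-0.18711701  0.7424468   0.64324177]
{'time': 0.1, 'q': array([-1.48843804e+00,  5.28393924e-01,  1.43376075e+00, -2.84720389e-05,
        1.18141981e+00, -1.78504770e-01]), 'joint_velocities': array([ 4.81584740e-04, -2.64576556e-03, -3.56013682e-03, -1.66029742e-03,
        4.38358281e-04,  2.54234080e-05]), 'joint_torque': array([-7.91963384e-05, -4.40986383e+01, -1.77150965e+01,  6.33867527e-02,
        5.34392218e-02, -4.84317218e-05]), 'position': array([ 0.16119353, -0.60354068,  0.40386068]), 'tool_rot': array([ 9.91504669e-01,  1.30067325e-01,  3.44682209e-05, -9.90400673e-04]), 'ft_force': array([-1.26499588,  0.90856668, -0.99089176]), 'moment': array([ 0.02796007,  0.00558127, -0.00636702]), 'grip_force': 0.0, 'grip_width': 0.08736260423450905}
```

View pics/top0.png

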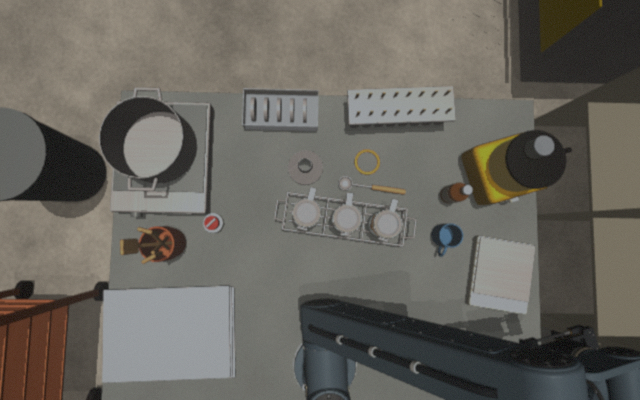

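View pics/side0.png

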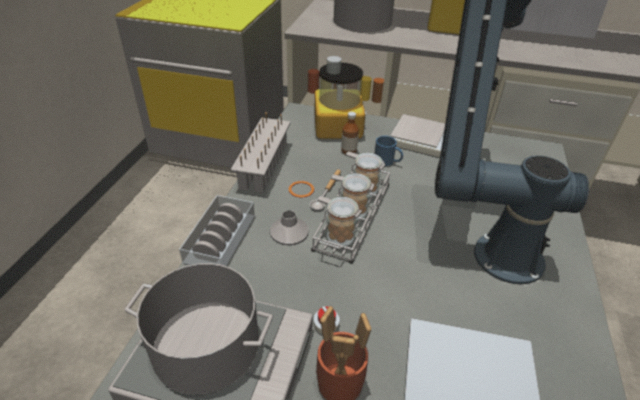

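The top view (up = +x, left = +y) shows three lids at about (306,213), (347,219) and (388,225), with tabs at (312,192), (350,203) and (393,205). Spoon and funnel lie beyond the rack. The side view agrees.

Run:
```python
from h import *
c=cv2.imread("pics/top0.png");w=np.load("top0.npy")
crop=c[180:250,270:420];cv2.imwrite("pics/crop.png",cv2.resize(crop,None,fx=5,fy=5,interpolation=cv2.INTER_CUBIC))
for u,v in[(306,213),(347,219),(388,225),(312,192),(350,203),(393,205)]:
    print(u,v,np.round(np.nanmedian(w[v-1:v+2,u-1:u+2].reshape(-1,3),0),3))
m=((w[...,2]>.12)&(w[...,2]<.17)).astype(np.uint8)
m[:, :270]=0;m[:,420:]=0;m[:180]=0;m[250:]=0
n,l,s,ce=cv2.connectedComponentsWithStats(m)
for i in range(1,n):
    if s[i,4]>30:
        p=w[l==i];print(s[i],ce[i],p.mean(0).round(4),p.min(0).round(3),p.max(0).round(3))
cv2.imwrite("pics/crop.png",np.vstack([cv2.resize(x,None,fx=4,fy=4,interpolation=cv2.INTER_CUBIC) for x in(crop,cv2.merge([m*255]*3)[180:250,270:420])]))
```

```text
306 213 [0.511 0.071 0.147]
347 219 [ 0.495 -0.058  0.148]
388 225 [ 0.479 -0.187  0.146]
312 192 [0.579 0.054 0.141]
350 203 [ 0.546 -0.067  0.142]
393 205 [ 0.542 -0.203  0.143]
[292 187  29  44 776] [306.50257732 210.86984536] [0.5183 0.0699 0.1447] [0.458 0.027 0.134] [0.595 0.116 0.155]
[333 192  29  44 775] [347.08774194 216.50193548] [ 0.5029 -0.058   0.1448] [ 0.445 -0.103  0.132] [ 0.581 -0.014  0.153]
[373 199  30  43 769] [388.00650195 222.19895969] [ 0.4874 -0.1872  0.1447] [ 0.428 -0.233  0.122] [ 0.562 -0.141  0.154]
```

View pics/crop.png

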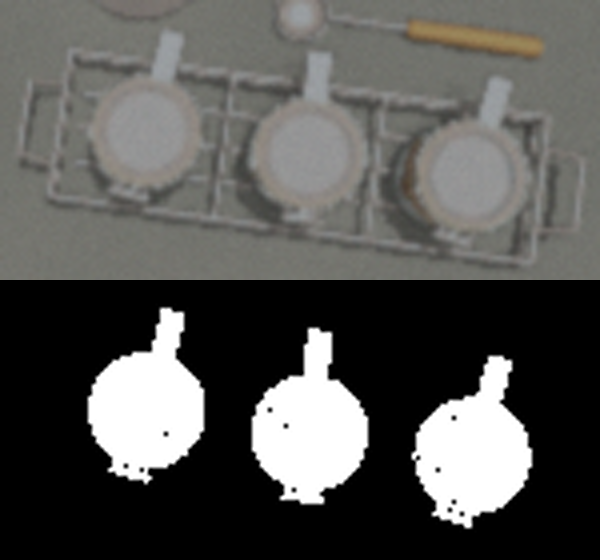

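The mask is clean for all three lids (discs at about (306,213), (347,219) and (388,225) with their tabs), so I can fit the circles and tab directions.

```bash
cat >> h.py <<'E'
def rel(P,yaw,tilt=0,scale=True):
    """row from current pose to TCP at P, tool x at yaw, z down, pitched up by tilt"""
    o=get_obs();R0=R.from_quat(o["tool_rot"])
    cy,sy=np.cos(yaw),np.sin(yaw)
    T=R.from_matrix(np.array([[cy,sy,0],[sy,-cy,0],[0,0,-1.]]))*R.from_euler("y",tilt)
    return np.r_[R0.inv().apply(np.array(P)-o["position"])/.04,(R0.inv()*T).as_rotvec()].round(3)
E
python3 - <<'E'
from h import *
from scipy.optimize import least_squares
w=np.load("top0.npy")
m=((w[...,2]>.12)&(w[...,2]<.17)).astype(np.uint8)
m[:, :270]=0;m[:,420:]=0;m[:180]=0;m[250:]=0
n,l,s,ce=cv2.connectedComponentsWithStats(m)
L={}
k=0
for i in range(1,n):
    if s[i,4]<100: continue
    p=w[l==i];c0=np.nanmedian(p,0)
    cont=cv2.findContours((l==i).astype(np.uint8),cv2.RETR_EXTERNAL,cv2.CHAIN_APPROX_NONE)[0]
    q=max(cont,key=len)[:,0];e=w[q[:,1],q[:,0],:2]
    c=least_squares(lambda z:np.hypot(*(e-z).T)-.044,c0[:2],loss="cauchy",f_scale=.002).x
    # tab pixels: far from centre
    r=np.hypot(*(p[:,:2]-c).T);t=p[(r>.055)&(p[:,0]>c[0])]
    tc=t.mean(0);d=tc[:2]-c;yaw=np.arctan2(d[1],d[0])
    tab=c+.066*np.array([np.cos(yaw),np.sin(yaw)])
    print(k,c.round(4),tc.round(4),r.max().round(4),"yaw",yaw.round(3),"tab",tab.round(4),len(t))
    L[k]=[*c,yaw,*tab];k+=1
np.save("L.npy",[L[i] for i in range(3)])
for i in(2,1,0): print(i,rel([L[i][0],L[i][1],.375],L[i][2]))
E
```

```text
0 [0.5149 0.071 ] [0.581  0.0536 0.1422] 0.0815 yaw -0.258 tab [0.5787 0.0542] 52
1 [ 0.4992 -0.0581] [ 0.5668 -0.0641  0.1408] 0.0816 yaw -0.088 tab [ 0.5649 -0.0639] 56
2 [ 0.4838 -0.1871] [ 0.5487 -0.2054  0.1419] 0.0813 yaw -0.276 tab [ 0.5473 -0.205 ] 53
2 [ 1.0478e+01 -7.9780e+00  7.4100e-01 -2.0000e-03  0.0000e+00  5.3700e-01]
1 [ 1.1681e+01 -1.0993e+01  7.4700e-01 -2.0000e-03  0.0000e+00  3.4900e-01]
0 [ 1.2892e+01 -1.4012e+01  7.5300e-01 -2.0000e-03  0.0000e+00  5.1900e-01]
```

move_arm(commands=[[[1.5,-1.1,0,0,0,0.1],[3,-2.3,0,0,0,0.2],[4.2,-3.2,0,0,0,0.3],[5.4,-4.1,0,0,0,0.4],[6.6,-5,0,0,0,0.5],[7.8,-5.9,0,0,0,0.54],[9,-6.9,0,0,0,0.54],[10,-7.6,0,0,0,0.54],[10.48,-7.98,0,0,0,0.54],[10.48,-7.98,0.5,0,0,0.54],[10.48,-7.98,0.7,0,0,0.54],[10.48,-7.98,0.7,0,0,0.54]]], claw=1, squeeze=20)

```text
time: 1.6
position: [0.4835, -0.1875, 0.376]
tool_rot: [0.99, -0.139, -0.001, -0.0]
ft_force: [0.7, 0.2, 0.5]
grip_width: 0.0004
grip_force: 0.0
```

move_arm(commands=[[[0,0,0.6,0,0,0],[0,0,0.9,0,0,0],[0,0,1.0,0,0,0],[0,0,1.05,0,0,0],[0,0,1.1,0,0,0],[0,0,1.15,0,0,0],[0,0,1.2,0,0,0],[0,0,1.2,0,0,0]]])

```text
time: 2.6
position: [0.4841, -0.1874, 0.329]
tool_rot: [0.99, -0.139, 0.0, 0.0]
ft_force: [-0.9, -0.0, 1.6]
grip_width: 0.0005
grip_force: 1.0
```

Possibly at contact (force noise is about 1 N); go 1 mm at a time.

move_arm(commands=[[[0,0,0.025,0,0,0],[0,0,0.05,0,0,0],[0,0,0.05,0,0,0]]])

```text
time: 2.98
position: [0.4841, -0.1874, 0.327]
tool_rot: [0.99, -0.139, 0.0, 0.0]
ft_force: [0.3, -0.9, 3.8]
grip_width: 0.0006
grip_force: 1.8
```

move_arm(commands=[[[0,0,0.025,0,0,0],[0,0,0.05,0,0,0],[0,0,0.05,0,0,0]]])

```text
time: 3.35
position: [0.4841, -0.1874, 0.3252]
tool_rot: [0.99, -0.139, 0.0, 0.0]
ft_force: [0.1, 0.1, 6.0]
grip_width: 0.0006
grip_force: 3.3
```

move_arm(commands=[[[0,0,0.025,0,0,0],[0,0,0.05,0,0,0],[0,0,0.05,0,0,0]]])

```text
time: 3.72
position: [0.4841, -0.1874, 0.3246]
tool_rot: [0.99, -0.139, 0.001, 0.0]
ft_force: [-1.5, 1.1, 16.3]
grip_width: 0.0006
grip_force: 8.1
```

move_arm(commands=[[[0,0,-1,0,0,0],[0,0,-1.3,0,0,0],[0,0,-1.3,0,0,0],[0,0,-1.3,0,0,0]]])

```text
time: 4.22
position: [0.4834, -0.1871, 0.3735]
tool_rot: [0.99, -0.139, -0.001, -0.001]
ft_force: [0.8, 1.0, -0.2]
grip_width: 0.0006
grip_force: 0.0
```

Run:
```python
from h import *
L=np.load("L.npy");print(rel([*L[1][:2],.375],L[1][2]),get_obs()["ft_force"])
```

```text
[-5.090e-01 -3.207e+00 -3.500e-02 -1.000e-03  3.000e-03 -1.910e-01] [ 0.80625285  1.00325265 -0.21683697]
```

Lid 2 (right-hand jar) springs at 1 N/mm and then hits a stop at 5 mm, so it is the unsealed one. Next I move over its tab.

Run:
```python
from h import *
L=np.load("L.npy");print(rel([*L[2][3:],.375],L[2][2]))
```

```text
[ 1.66e+00 -9.00e-03 -4.30e-02 -1.00e-03  3.00e-03 -3.00e-03]
```

move_arm(commands=[[[0.8,0,0,0,0,0],[1.4,0,0,0,0,0],[1.65,0,0,0,0,0],[1.65,0,0,0,0,0],[1.65,0,0,0,0,0]]], claw=0)

```text
time: 4.85
position: [0.5465, -0.2051, 0.3741]
tool_rot: [0.99, -0.139, -0.001, -0.0]
ft_force: [0.2, 0.3, -0.4]
grip_width: 0.0404
grip_force: 0.0
```

```bash
python3 - <<'E'
from h import *
L=np.load("L.npy");print(rel([*L[2][3:],.303],L[2][2]))
for n in("top","side"):
    c=camera(n)["pixels"]
    cv2.imwrite(f"pics/{n}1.png",cv2.resize(c[150:270,330:450] if n=="top" else c[120:240,300:420],None,fx=4,fy=4))
E
python3 -c "
import cv2,numpy as np
cv2.imwrite('pics/pre.png',cv2.resize(np.hstack([cv2.imread('pics/top1.png'),cv2.imread('pics/side1.png')]),(800,400)))"
```

```text
[ 2.500e-02 -7.000e-03  1.778e+00 -1.000e-03  2.000e-03 -3.000e-03]
```

View pics/pre.png

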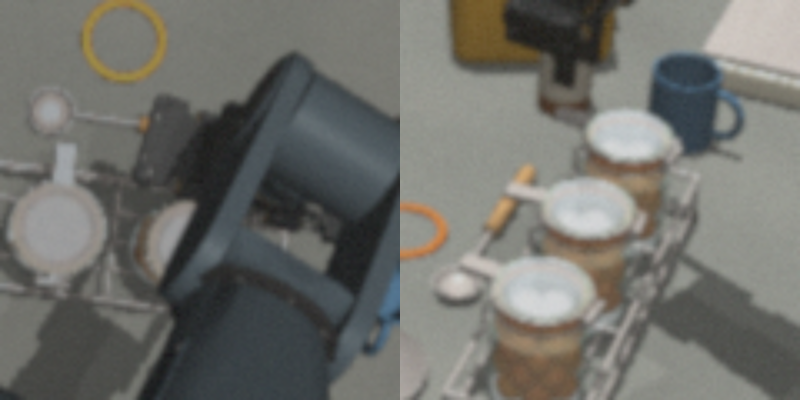

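The top view (around (190,140) of the left half) shows the gripper over the tab. The side view shows the fingers at (570,75), just above the far jar's tab at (570,115). I'll descend and watch the force.

move_arm(commands=[[[0.02,0,0.6,0,0,0],[0.02,0,1.1,0,0,0],[0.02,0,1.4,0,0,0],[0.02,0,1.65,0,0,0],[0.02,0,1.8,0,0,0],[0.02,0,1.8,0,0,0]]])

```text
time: 5.7
position: [0.5481, -0.2057, 0.3026]
tool_rot: [0.99, -0.139, -0.0, -0.0]
ft_force: [0.0, -0.7, -0.6]
grip_width: 0.0434
grip_force: 0.0
```

move_arm(commands=[[[0,0,0,0,0,0],[0,0,0,0,0,0],[0,0,0,0,0,0],[0,0,0,0,0,0],[0,0,0,0,0,0],[0,0,0,0,0,0]]], claw=1, squeeze=25)

```text
time: 6.45
position: [0.5482, -0.2057, 0.3029]
tool_rot: [0.99, -0.139, 0.0, -0.0]
ft_force: [0.8, 0.9, 0.5]
grip_width: 0.0195
grip_force: 25.0
```

```bash
cat > arc.py <<'E'
from h import *
# rows relative to the present pose: tool x along lid x, z down; hinge .118 behind & .003 below the grasp point
import sys
a0,tilt0=float(sys.argv[1]),0
for a in np.arange(.05,1.01,.05):
    f=a*float(sys.argv[2])   # tool pitch
    r=lambda t:np.array([.118*np.cos(t)-.003*np.sin(t),0,.118*np.sin(t)+.003*np.cos(t)])
    g=r(a)-r(0)                       # grasp shift (x fwd, z up)
    # TCP lies .164 behind the grasp point, along (0,0,1) pitched: down turns to +x => back turns to -x
    t=g+.164*np.array([-np.sin(f),0,np.cos(f)-1])
    print(round(a,2),(t[0]/.04).round(2),(-t[2]/.04).round(2),"turn y",round(-f,3))
E
python3 arc.py 0 0.5; python3 -c "
from h import *
o=get_obs();print(o['grip_width'],o['q'],R.from_quat(o['tool_rot']).as_matrix())"
```

```text
0.05 -0.11 -0.15 turn y -0.025
0.1 -0.23 -0.29 turn y -0.05
0.15 -0.35 -0.43 turn y -0.075
0.2 -0.48 -0.56 turn y -0.1
0.25 -0.62 -0.7 turn y -0.125
0.3 -0.77 -0.82 turn y -0.15
0.35 -0.92 -0.94 turn y -0.175
0.4 -1.08 -1.06 turn y -0.2
0.45 -1.24 -1.17 turn y -0.225
0.5 -1.41 -1.28 turn y -0.25
0.55 -1.59 -1.38 turn y -0.275
0.6 -1.77 -1.47 turn y -0.3
0.65 -1.96 -1.56 turn y -0.325
0.7 -2.15 -1.63 turn y -0.35
0.75 -2.34 -1.71 turn y -0.375
0.8 -2.55 -1.77 turn y -0.4
0.85 -2.75 -1.83 turn y -0.425
0.9 -2.96 -1.87 turn y -0.45
0.95 -3.17 -1.91 turn y -0.475
1.0 -3.38 -1.95 turn y -0.5
0.019517643549369957 [-5.49746214e-01  6.08040777e-01  1.62425633e+00  2.74697052e-04
  9.08835322e-01  1.30019786e+00] [[ 9.61243965e-01 -2.75698721e-01  5.05635487e-04]
 [-2.75698729e-01 -9.61244094e-01 -5.57105073e-05]
 [ 5.01398441e-04 -8.58516720e-05 -9.99999871e-01]]
```

Grip is good (19.5 mm on the tab). Now I lift along the arc, with half the pitch as a positive turn about tool y.

move_arm(commands=[[[-0.11,0,-0.15,0,0.025,0],[-0.23,0,-0.29,0,0.05,0],[-0.35,0,-0.43,0,0.075,0],[-0.48,0,-0.56,0,0.1,0],[-0.62,0,-0.7,0,0.125,0],[-0.77,0,-0.82,0,0.15,0],[-0.92,0,-0.94,0,0.175,0],[-1.08,0,-1.06,0,0.2,0],[-1.24,0,-1.17,0,0.225,0],[-1.24,0,-1.17,0,0.225,0],[-1.24,0,-1.17,0,0.225,0]]])

```text
time: 7.82
position: [0.5004, -0.1921, 0.3496]
tool_rot: [0.984, -0.138, 0.111, 0.016]
ft_force: [1.1, 0.1, -1.6]
grip_width: 0.02
grip_force: 25.0
```

Run:
```python
from h import *
o=get_obs();p=o["position"]+.164*R.from_quat(o["tool_rot"]).as_matrix()[:,2]
print("grasp",p,"expected z",.1365+.118*np.sin(.45),o["grip_width"],o["grip_force"],o["ft_force"])
c=camera("side")["pixels"]
cv2.imwrite("pics/s2.png",cv2.resize(c[80:230,280:430],None,fx=4,fy=4))
```

```text
grasp [ 0.5355793  -0.20216556  0.18971234] expected z 0.18782593302512518 0.019984996773322647 24.999799383804202 [ 1.12423749  0.12237304 -1.60727947]
```

View pics/s2.png

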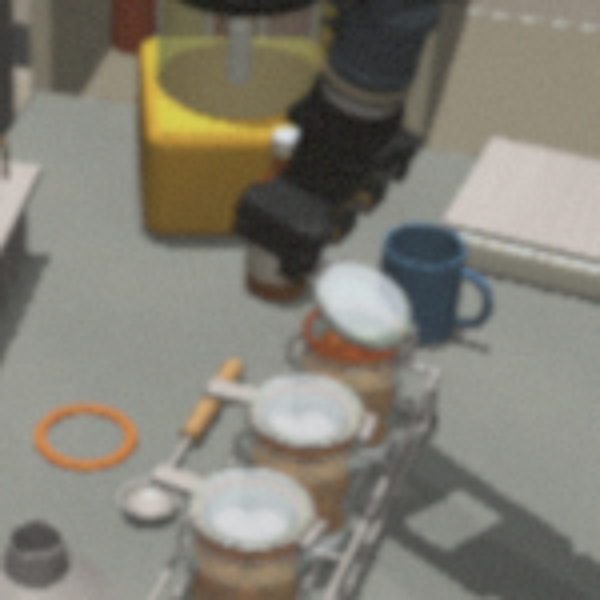

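The side crop shows the far lid tilted open at (365,305), held by the fingers at (300,255), while the other two lids at (305,410) and (250,510) are shut. Continue to about 1.0 rad.

Run:
```python
import numpy as np
r=lambda t:np.array([.118*np.cos(t)-.003*np.sin(t),.118*np.sin(t)+.003*np.cos(t)])
T=lambda a:r(a)+.164*np.array([-np.sin(a/2),np.cos(a/2)])
f=.225
for a in np.arange(.5,1.01,.05):
    d=(T(a)-T(.45))/.04
    print(a.round(2),(d@[np.cos(f),np.sin(f)]).round(2),(d@[np.sin(f),-np.cos(f)]).round(2),round(a/2-f,3))
```

```text
0.5 -0.14 -0.14 0.025
0.55 -0.29 -0.28 0.05
0.6 -0.45 -0.41 0.075
0.65 -0.61 -0.53 0.1
0.7 -0.78 -0.65 0.125
0.75 -0.96 -0.77 0.15
0.8 -1.14 -0.87 0.175
0.85 -1.32 -0.97 0.2
0.9 -1.52 -1.07 0.225
0.95 -1.71 -1.15 0.25
1.0 -1.92 -1.23 0.275
```

move_arm(commands=[[[-0.14,0,-0.14,0,0.025,0],[-0.29,0,-0.28,0,0.05,0],[-0.45,0,-0.41,0,0.075,0],[-0.61,0,-0.53,0,0.1,0],[-0.78,0,-0.65,0,0.125,0],[-0.96,0,-0.77,0,0.15,0],[-1.14,0,-0.87,0,0.175,0],[-1.32,0,-0.97,0,0.2,0],[-1.52,0,-1.07,0,0.225,0],[-1.71,0,-1.15,0,0.25,0],[-1.92,0,-1.23,0,0.275,0],[-1.92,0,-1.23,0,0.275,0]]])

```text
time: 9.38
position: [0.4174, -0.1683, 0.3808]
tool_rot: [0.959, -0.135, 0.245, 0.035]
ft_force: [1.9, 1.0, -1.1]
grip_width: 0.0196
grip_force: 25.0
```

move_arm(commands=[[[0,0,0,0,0,0],[0,0,0,0,0,0],[0,0,0,0,0,0],[0,0,0,0,0,0],[0,0,0,0,0,0],[0,0,0,0,0,0]]])

```text
time: 10.12
position: [0.418, -0.1685, 0.3805]
tool_rot: [0.959, -0.135, 0.245, 0.035]
ft_force: [2.6, 0.7, 1.4]
grip_width: 0.0195
grip_force: 25.0
```

Run:
```python
from h import *
o=get_obs();p=o["position"]+.164*R.from_quat(o["tool_rot"]).as_matrix()[:,2]
print("grasp",p,"angle est",np.arcsin((p[2]-.137)/.118),o["grip_width"],o["grip_force"],o["ft_force"],abs(o["joint_velocities"]).max())
c=camera("side")["pixels"]
cv2.imwrite("pics/s3.png",cv2.resize(c[80:230,280:430],None,fx=4,fy=4))
```

```text
grasp [ 0.49365437 -0.1902041   0.2365566 ] angle est 1.0041387748736796 0.01948435096998134 24.99991494230926 [2.62782558 0.73711735 1.39004637] 0.0014556007004205848
```

View pics/s3.png

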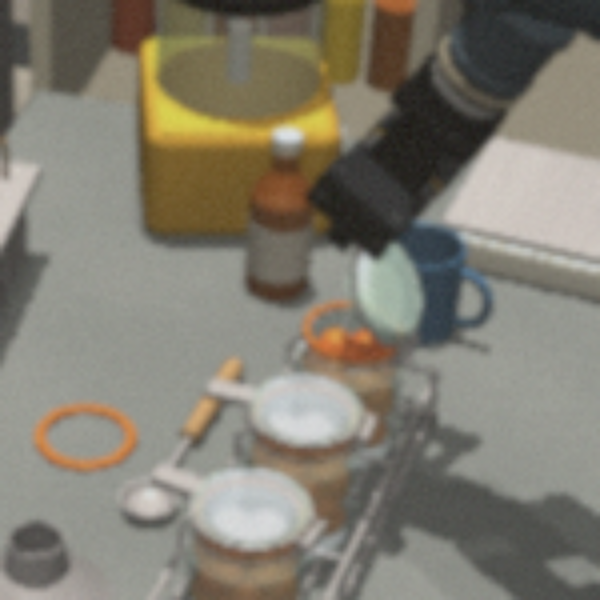

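The far lid at (390,290) is about 1.0 rad open and held by its tab, with the fruit visible at (350,340). The other two lids are shut and nothing else has moved.

```bash
python3 -c "
from rig import *
print(hand_in())"
```

```text
the job is handed in; nothing more can be done
None
```

The unsealed jar is the right-hand one seen from the robot: its lid sprang down about 5 mm under the tap, so I didn't tap the other two. I handed the job in with that lid held still by its tab at about 1.0 rad open and the other two lids shut; no verdict came back.

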